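# Twist the mixing jar home in the bench mixer's sprung cradle and lock it

### The job

Load the jar with the orange lid into the mixer: set it upright in the snug aluminium cradle and work it down with small to-and-fro twists until its wide flange rests flush on the cradle's rim. The cradle is sprung, so ease the jar in and never force it so hard that the cradle is pressed down near the bottom of its travel. Once the jar is fully home, swing the red-knobbed lever all the way over to the locked side, away from the robot (green mark), then let go of everything, leaving the other things on the bench where they are.

Things in the scene. Friction and masses are not known exactly. Their poses are not given: they have to be found in the camera images.
- jar: Closed white mixing jar with an orange lid, 122 mm tall, about 350 g, standing upright: the one to load. Origin: centre of its underside, z up its axis. From below: a foot tapering out from 57 mm across to 62 mm at 16 mm height, 62 mm wide up to the 84 mm wide flange (44 to 52 mm), body 72 mm wide to 74 mm, lid rim 80 mm wide to 88 mm, grip bar to 122 mm.
- jar_grip (a point): Centre of the jar's orange grip bar, 107 mm above the underside; axes as the jar. The bar is 66 mm long along x, 50 mm thick along y and 34 mm high (88 to 122 mm). Grip it across the 50 mm, firmly (40 N or more): twisting the jar in the cradle takes up to about 1.1 N m.
- jar_flange (a point): On the jar's axis, at the underside of its flange, 44 mm above the jar's underside. The jar is home when this is level with cradle_rim.
- mixer: White bench mixer, fixed: a flat box 190 mm (x) by 340 mm (y) and 45 mm high. Origin: centre of its underside; its x points from the front (robot side) to the back. The cradle stands on it at y = -75 mm, the lock lever at y = +100 mm, both at x = 0.
- cradle_rim (a point): Centre of the cradle's mouth, on its top rim, about 108 mm above the bench; axes as the mixer. The cradle is an upright aluminium cup, 100 mm across outside, 70 mm bore, 46 mm deep; it moves down a little when pressed.
- cradle (a joint): How far the sprung cradle is pressed down, m: 0 free (also under the jar's weight), 0.012 at the bottom of its travel. It starts to move under a push of about 5 N and yields 1.5 N per mm (20 N at 10 mm). More than 0.010 counts as forced.
- lock_lever (a joint): Lock lever, rad: 0 leans 0.5 rad to the front (unlocked), 1.0 leans 0.5 rad to the back (locked, its end stop). Stays where it is left; a push of about 1 N moves it.
- lock_lever_tip (a point): Centre of the lever's red ball knob, 26 mm across, on a 10 mm thick steel rod 80 mm from the pivot. The pivot is on the mixer at x = 0, y = 100 mm, 67 mm above the bench; the lever swings in the mixer's x-z plane, so the knob travels from x = -38 mm to +38 mm, 137 mm above the bench at the ends and 147 mm midway. It stands on a 70 by 50 by 25 mm block.
- spare_jar: A like jar with grey body and blue lid, same sizes: a bystander, leave it alone. Origin: centre of its underside.
- spool: Reel of red filament lying flat, 120 mm across, 52 mm high: a bystander. Origin: centre of its underside.
- screwdriver: Screwdriver lying on the bench: a bystander.
- cradle_jaws (a point): On the cradle's axis, 20 mm below the rim, amid four sprung rubber jaws that leave 59 mm free and yield to the 62 mm jar. They grip it over the last 17 mm down. Pushed straight, that takes about 30 to 45 N; turned to and fro (0.2 rad or more per mm down) far less. They hold the jar wherever it is let go.
Things that resemble listed ones, but are neither listed nor needed, are in the scene too. What is meant by the jar is not black, pink or turquoise, and is the larger of those in its own colour.

How it is judged (in metres and radians):
On the way, in this order (a step that is already met when the one before it is completed fails the run):
1. the jar is lifted off the bench (height (world z) of jar above 0.05 m), for 0.1 s.
2. the jar is fully home in the cradle: flange on the rim, upright (z of jar_flange in the frame of cradle_rim below 0.003 m and horizontal distance between jar_flange and cradle_rim below 0.006 m and angle between jar's own z axis and vertical below 0.08 rad), for 0.2 s.
3. the lever is swung over to the locked side (value of joint lock_lever above 0.85 rad), for 0.2 s.
At the end, for the whole second after the job is handed in: The orange-lidded jar stands upright (within 0.08 rad) and at rest in the cradle, its flange within 3 mm of the rim and within 6 mm of its centre; the lever is at 0.85 rad or more; nothing is touched (all of step 2 and value of joint lock_lever above 0.85 rad and linear speed of jar below 0.02 m/s).
It fails at once if the cradle was forced down more than 10 mm (value of joint cradle above 0.01 m).
It fails at once if the spare jar was moved or tipped (distance of spare_jar from where it was at the start of the episode above 0.03 m or angle between spare_jar's own z axis and vertical above 0.5 rad).
It fails at once if the spool was moved (distance of spool from where it was at the start of the episode above 0.03 m).
It fails at once if the screwdriver was moved (distance of screwdriver from where it was at the start of the episode above 0.03 m).
It also fails if it takes over 72 s, if anything falls off the work surface, if the arm or the gripper's body presses on something with over 40 N, if the wrist force passes 120 N, or if a joint passes its speed limit or range.

### The arm

A 6-joint arm with a two-finger parallel gripper is mounted at the origin on the work surface. World frame = base frame: x ahead of the robot, y to its left, z up, the work surface at z = 0. Lengths are in m, angles in degrees, forces in N, time in s.
With the tool pointing down it reaches from about 0.275 to 0.825 m from the base axis. Payload 5.2 kg.
Tool frame: the origin (TCP) lies at the very end of the fingers, on their centre line; the grasp point (between the pads) lies 19 mm behind it; z points along the fingers, y is the direction in which the jaws open and shut (so a half turn about z gives the same grasp; the last joint's range is limited). The gripper opens to 93 mm and grips with 3 to 60 N. Pads are 15 mm wide; open, the fingers measure 128 mm over their backs; the gripper's body (75 mm by 188 mm) begins 65 mm behind the grasp point.
Start: joints at [60.229, 14.817, 87.949, -0, 77.235, -11.62], TCP at [0.171, 0.523, 0.219] pointing down, gripper open.
Joint ranges: [-179.93, 179.93], [-52.35, 119.4], [10.71, 147.94], [-69.91, 249.91], [12.55, 155.21], [-178.61, 178.61]. Speed limits (degrees/s): [147.25, 147.25, 180, 180, 180, 180].

### API

Orientations are given as a 3x3 rotation matrix whose columns are the frame's x, y, z axes.
In Python, from station import arm gives the robot as it stands.
- The arm moves only by the tool servo_tool, never from a script. Its argument "deltas" is one flat list of numbers, 5 for each row, row after row: the shift along the tool's x, y, z in mm, then the turn about the tool's z in degrees, then the finger opening in mm, from 0 to 93. In form: [dx, dy, dz, roll, gripper, dx, dy, dz, roll, gripper, ...]. A call has 1 to 12 rows; each row shifts and turns the pose as measured when the row begins, along the tool's axes as they then stand; what a row does not reach is not made up. A row lasts 1/12 s, in which the tool goes at most 41.7 mm and 7.16 degrees, less where a joint would pass 70% of its speed; a pose out of reach is approached as far as the arm can. A call with a gripper value outside its range is refused whole. The fingers move at their own pace and stop on an object; "grip_force" is the grip in N (left out, the last holds). Time passes only in rows, so rows that do not move let the fingers close. It gives the time, the measured TCP pose, the force and the opening at its end, in the units of the state.
- arm.sense(): the state, without advancing time (a new reading comes with each control period).
- arm.read_camera(name): name is "scene" or "top" or "wrist"; returns a dict with "pixels" (400x640x3 uint8, blue, green, red), "fx", "fy", "cx", "cy" (pixels), "rvec" (rotation vector, rad) and "tvec" (3), from world to camera coordinates, as OpenCV has them; the wrist camera has in their place "mount" (4x4, takes a point from camera to tool coordinates, whose origin is the TCP and whose axes are the flange's). Camera axes: x right, y down, z forward; pixel columns grow to the right and rows downward; lengths in m; the calibration is good to about 2 mm. A picture is of the moment at which its call begins: read the wrist's pose just before it. There is no depth.
- arm.hand_in(): hands the job in, once; it reports no verdict.
The state is a dict: "time": time; "q": joint angles; "joint_velocities": joint speeds; "effort": joint torques, N m; "ee_pos": TCP position; "eef_rot": TCP orientation; "wrist_force": force on the tool from outside, world axes, zero at the start; "torque": the same for the moment, N m; "opening": finger opening in m.
Only numpy, scipy, OpenCV 4.12 (cv2) and the standard library are available. Lean on these libraries where they do the work, as an engineer would, in place of code of your own. Each camera call takes 0.05 s, during which the arm holds its last target. There are 200 camera calls.

## Working session

There is one attempt and no reset: what is moved stays moved. The work goes in short steps, Python scripts to look and compute and a tool call to move; the robot and the scene stay as the last step left them, time stands still between calls to the robot, and variables do not carry over. Pictures are saved under pics/ and viewed, about 8 in all and at most 12, crops included, and the job is handed in when it is done.

Besides the shell and the picture viewer there is one more tool, called after "Emit:" by a JSON object that holds its "fn" and its "kwargs". servo_tool: Moves the arm, as the interface text tells. Its arguments: {"type":"object","properties":{"deltas":{"type":"array"},"grip_force":{"type":"number"}},"required":["deltas"]}

```bash
mkdir -p pics
cat > h.py <<'E'
import numpy as np, cv2
from station import arm
def cam(n):
    s=arm.sense(); c=arm.read_camera(n); im=np.array(c["pixels"],np.uint8)
    K=np.array([[c["fx"],0,c["cx"]],[0,c["fy"],c["cy"]],[0,0,1]])
    if "mount" in c:
        T=np.eye(4);T[:3,:3]=np.array(s["eef_rot"]);T[:3,3]=s["ee_pos"];T=T@np.array(c["mount"])
        R=T[:3,:3].T;t=-R@T[:3,3]
    else:
        R=cv2.Rodrigues(np.array(c["rvec"],float))[0];t=np.array(c["tvec"],float).ravel()
    return im,K,R,t
def ray(K,R,t,uv):
    d=R.T@np.linalg.inv(K)@np.array([uv[0],uv[1],1.]);return -R.T@t,d/np.linalg.norm(d)
def onz(K,R,t,uv,z):
    o,d=ray(K,R,t,uv);return o+d*(z-o[2])/d[2]
def proj(K,R,t,P):
    p=K@(R@np.array(P,float)+t);return p[:2]/p[2]
def tri(rays):
    A=np.zeros((3,3));b=np.zeros(3)
    for o,d in rays:
        M=np.eye(3)-np.outer(d,d);A+=M;b+=M@o
    X=np.linalg.solve(A,b);return X,[np.linalg.norm((np.eye(3)-np.outer(d,d))@(X-o)) for o,d in rays]
E
python3 - <<'E'
from h import *
for n in("scene","top","wrist"):
    im,K,R,t=cam(n);cv2.imwrite(f"pics/{n}0.png",im);np.savez(f"pics/{n}0.npz",im=im,K=K,R=R,t=t);print(n,-R.T@t,R[2],K[0,0])
s=arm.sense();print(s["time"],s["ee_pos"],np.round(s["eef_rot"],3))
E
```

```text
scene [ 1.13844642 -0.24267731  0.81586141] [-0.62825387  0.18721361 -0.75514776] 363.1060927456434
top [ 0.31034734 -0.0562568   1.44062368] [ 0.18648819  0.00503116 -0.98244432] 482.29356620159746
wrist [0.10106253 0.54463226 0.38460395] [ 0.25109668 -0.08310088 -0.96438825] 296.2598964154298
0.15 [0.17112429 0.52228432 0.21801541] [[-0.95   0.312 -0.001]
 [ 0.312  0.95  -0.001]
 [ 0.    -0.001 -1.   ]]
```

View pics/scene0.png

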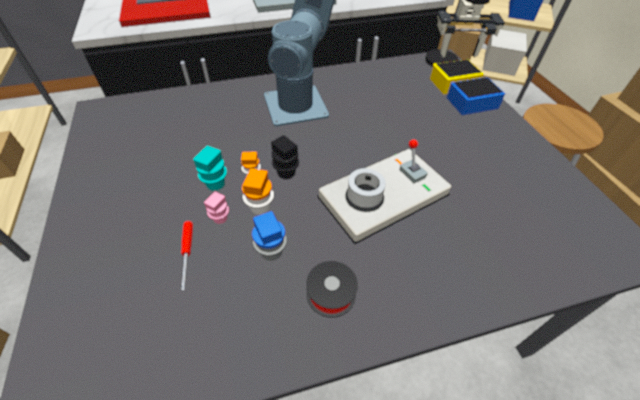

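View pics/top0.png

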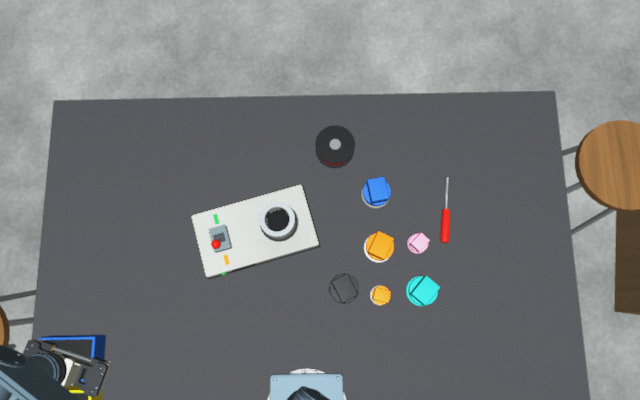

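The scene view shows the orange target jar at (257,187), the small decoy orange at (250,160), the spare blue jar at (268,233), the cradle at (366,187) and the red knob at (413,144). In the top view the target is at (379,246), the cradle at (278,221) and the knob at (216,244), with turquoise, pink and black lookalikes near the jar.

```bash
cat > m0.py <<'E'
from h import *
V={}
for n in("scene","top"):
    d=np.load(f"pics/{n}0.npz");V[n]=d
def blobs(im,lo,hi,amin=8):
    h=cv2.cvtColor(im,cv2.COLOR_BGR2HSV);m=cv2.inRange(h,lo,hi)
    k,l,s,c=cv2.connectedComponentsWithStats(m);return [(s[i,4],c[i].round(1),s[i,:4]) for i in range(1,k) if s[i,4]>=amin]
for name,lo,hi in(("orange",(8,150,120),(22,255,255)),("red",(0,180,100),(5,255,255)),("blue",(105,140,60),(125,255,255)),("green",(50,100,80),(80,255,255))):
    for n in V:
        d=V[n];print(name,n)
        for b in blobs(d["im"],lo,hi):print("  ",b[0],b[1],b[2],onz(d["K"],d["R"],d["t"],b[1],.1).round(3))
def g(n,uv):d=V[n];return ray(d["K"],d["R"],d["t"],uv)
d=V["top"]
# mixer corners at z=.045, rough
for uv in((302,185),(319,246),(206,277),(192,215)):print(onz(d["K"],d["R"],d["t"],uv,.045).round(3))
E
python3 m0.py
```

```text
orange scene
   11 [458.1  23.1] [454  23  10   2] [-0.282  0.827  0.1  ]
   394 [69.4 83.5] [43 76 54 15] [-0.196 -0.766  0.1  ]
   255 [17.1 89.5] [ 0 84 37 13] [-0.202 -0.932  0.1  ]
   46 [567.5 106.3] [558 103  21   7] [0.379 0.856 0.1  ]
   8 [573.9 113.6] [572 111   5   5] [0.419 0.848 0.1  ]
   17 [583.2 112.6] [579 110   9   7] [0.423 0.882 0.1  ]
   10 [580.7 118.9] [578 116   6   6] [0.449 0.849 0.1  ]
   12 [562.7 122.4] [561 119   5   8] [0.449 0.779 0.1  ]
   10 [555.2 124.1] [554 121   4   7] [0.45 0.75 0.1 ]
   11 [574.8 132.5] [573 129   5   7] [0.502 0.78  0.1  ]
   14 [579.9 134.5] [577 131   6   8] [0.514 0.789 0.1  ]
   9 [583.7 142.8] [581 141   6   4] [0.55  0.771 0.1  ]
   11 [555.6 144.5] [553 143   6   4] [0.534 0.683 0.1  ]
   8 [562.8 146.4] [561 145   5   3] [0.547 0.698 0.1  ]
   10 [594.2 145.7] [592 144   6   4] [0.569 0.792 0.1  ]
   13 [569.4 147.8] [566 147   8   3] [0.557 0.713 0.1  ]
   28 [582.5 148. ] [576 146  15   4] [0.568 0.75  0.1  ]
   962 [254.5 177.6] [241 152  31  48] [ 0.432 -0.213  0.1  ]
   8 [398.4 161.1] [396 160   5   4] [0.476 0.
[... 545 characters left out ...]
.6] [212 240   8   8] [0.468 0.245 0.1  ]
blue scene
   513 [524.1   8.3] [510   0  32  20] [-0.347  1.221  0.1  ]
   965 [473.2 100.5] [448  83  56  32] [0.267 0.566 0.1  ]
   888 [267.5 230.5] [252 211  33  37] [ 0.616 -0.212  0.1  ]
blue top
   624 [376.5 190.9] [363 177  28  29] [ 0.611 -0.211  0.1  ]
   491 [ 85.1 342.9] [ 39 335  66  24] [0.205 0.591 0.1  ]
   11 [ 81.4 379.9] [ 80 379   4   3] [0.11  0.593 0.1  ]
green scene
   15 [426. 187.] [423 185   7   5] [0.588 0.224 0.1  ]
green top
   34 [215.7 218.8] [214 214   5  10] [0.539 0.246 0.1  ]
   13 [223.2 273.8] [221 273   6   3] [0.384 0.221 0.1  ]
[0.645 0.004 0.045]
[ 0.463 -0.044  0.045]
[0.379 0.282 0.045]
[0.561 0.328 0.045]
```

Emit:
{"fn": "servo_tool", "kwargs": {"deltas": [-15, -10, -4, 0, 93, -34, -22, -4, 0, 93, -34, -22, -4, 0, 93, -34, -22, -4, 0, 93, -34, -22, -4, 0, 93, -34, -22, -4, 0, 93, -34, -22, -4, 0, 93, -34, -22, -4, 0, 93, -34, -22, -4, 0, 93, -34, -22, -4, 0, 93, -34, -22, -4, 0, 93, -15, -10, 0, 0, 93], "grip_force": 45}}

```text
time: 1.15
ee_pos: [0.4527, 0.1702, 0.2594]
eef_rot: [[-0.954, 0.3, -0.005], [0.3, 0.954, -0.004], [0.003, -0.005, -1.0]]
wrist_force: [0.5, 0.2, -0.7]
opening: 0.093
```

Run:
```python
from h import *
n="wrist";im,K,R,t=cam(n);cv2.imwrite(f"pics/{n}1.png",im);np.savez(f"pics/{n}1.npz",im=im,K=K,R=R,t=t)
print(arm.sense()["ee_pos"],arm.sense()["wrist_force"])
for P in([.53,.07,.108],[.452,-.214,.122],[.46,.24,.137],[.512,.142,.045]):print(proj(K,R,t,P))
```

```text
[0.45381829 0.16881709 0.25891354] [ 2.3287902  -0.19467334 -0.46543546]
[262.56534879 275.08381729]
[  7.70901297 288.69306699]
[392.56751256 183.34180123]
[316.61394078 226.55936694]
```

View pics/wrist1.png

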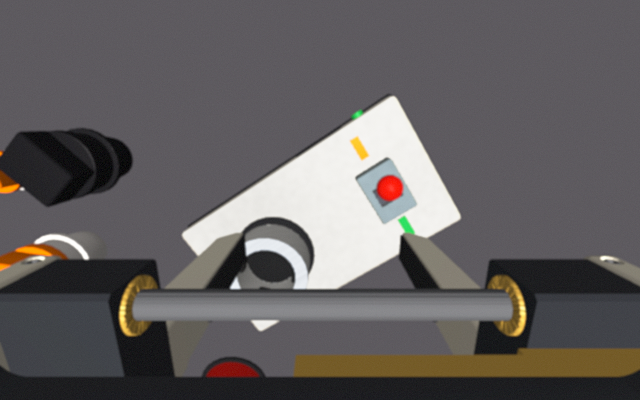

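Wrist view: mixer with the red knob at (390,188), the orange (front) mark at (359,149) and the green mark at (406,226). The cradle is at (270,265) and partly hidden by the gripper, so I'll move until the cradle and the jar are both clear.

Emit:
{"fn": "servo_tool", "kwargs": {"deltas": [-12, -12, 0, 0, 93, -21, -22, 0, 0, 93, -21, -22, 0, 0, 93, -21, -22, 0, 0, 93, -21, -22, 0, 0, 93, -21, -22, 0, 0, 93, -21, -22, 0, 0, 93, -19, -22, 0, 0, 93, -10, -11, 0, 0, 93, 0, 0, 0, 0, 93, 0, 0, 0, 0, 93]}}

```text
time: 2.12
ee_pos: [0.5606, -0.0581, 0.2544]
eef_rot: [[-0.953, 0.304, -0.013], [0.304, 0.953, 0.0], [0.013, -0.004, -1.0]]
wrist_force: [-0.1, -0.0, 0.6]
opening: 0.093
```

Run:
```python
from h import *
n="wrist";im,K,R,t=cam(n);cv2.imwrite(f"pics/{n}2.png",im);np.savez(f"pics/{n}2.npz",im=im,K=K,R=R,t=t)
print(arm.sense()["ee_pos"],arm.sense()["wrist_force"])
for P in([.53,.07,.108],[.452,-.214,.122],[.46,.24,.137],[.512,.142,.045]):print(proj(K,R,t,P))
```

```text
[ 0.56041572 -0.05771543  0.25438047] [ 0.40327934 -0.51109645 -0.04726126]
[433.01484671 128.23489154]
[140.71078545 140.63193709]
[628.82395814 -18.21540254]
[469.96969148  94.12444456]
```

View pics/wrist2.png

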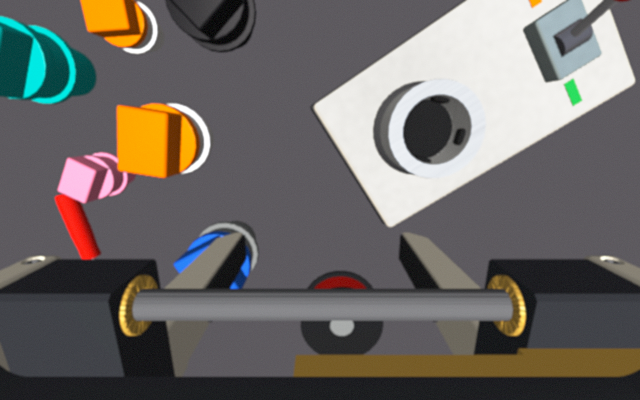

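Wrist view 2: jar bar top face spans about (117..168, 107..178), the cradle mouth is at about (427,130), and the mixer corners are at (313,107), (389,227) and (634,86).

Run:
```python
from h import *
d=np.load("pics/wrist2.npz");im,K,R,t=d["im"],d["K"],d["R"],d["t"]
J=cv2.resize(im[85:195,95:225],None,fx=6,fy=6,interpolation=cv2.INTER_CUBIC)[:600,:]
h=cv2.cvtColor(im,cv2.COLOR_BGR2HSV)
m=cv2.inRange(h,(5,150,60),(25,255,255))
print("V levels",np.histogram(h[85:195,95:225,2][m[85:195,95:225]>0],bins=12))
C=cv2.resize(im[70:190,360:500],None,fx=5,fy=5,interpolation=cv2.INTER_CUBIC)
W=np.zeros((600,800,3),np.uint8);J=cv2.resize(im[90:195,105:225],(400,350),interpolation=cv2.INTER_CUBIC);W[:350,:400]=J
C=cv2.resize(im[70:190,365:495],(400,369),interpolation=cv2.INTER_CUBIC);W[:369,400:]=C
cv2.imwrite("pics/crop.png",W)
# mixer white
g=cv2.inRange(h,(0,0,190),(180,45,255));g[250:]=0;g[:,:300]=0
c=max(cv2.findContours(g,cv2.RETR_EXTERNAL,cv2.CHAIN_APPROX_NONE)[0],key=cv2.contourArea)
p=cv2.approxPolyDP(c,6,True).reshape(-1,2)
for q in p:print(q,onz(K,R,t,q,.045).round(4))
```

```text
V levels (array([ 554,  161,   65,   44,   54,   41,   49,   48,   61,   77,  177,
       3881]), array([ 93. , 106.5, 120. , 133.5, 147. , 160.5, 174. , 187.5, 201. ,
       214.5, 228. , 241.5, 255. ]))
[601   0] [0.4582 0.2989 0.045 ]
[571   0] [0.4481 0.2672 0.045 ]
[539  21] [0.4583 0.2306 0.045 ]
[560  72] [0.5198 0.2473 0.045 ]
[601  53] [0.5135 0.2947 0.045 ]
[558  81] [0.5291 0.2439 0.045 ]
[543  80] [0.5226 0.2272 0.045 ]
[522  28] [0.4596 0.2113 0.045 ]
[564   0] [0.4457 0.2598 0.045 ]
[534   8] [0.4435 0.227  0.045 ]
[527   0] [0.4332 0.2206 0.045 ]
[467   0] [0.4129 0.157  0.045 ]
[315 104] [ 0.4663 -0.0385  0.045 ]
[387 225] [0.6424 0.0058 0.045 ]
[633  83] [0.5583 0.3283 0.045 ]
[609  10] [0.471  0.3066 0.045 ]
[592  24] [0.4796 0.2873 0.045 ]
[591  44] [0.5003 0.2845 0.045 ]
[557  55] [0.5001 0.246  0.045 ]
[550  36] [0.4775 0.2406 0.045 ]
```

View pics/crop.png

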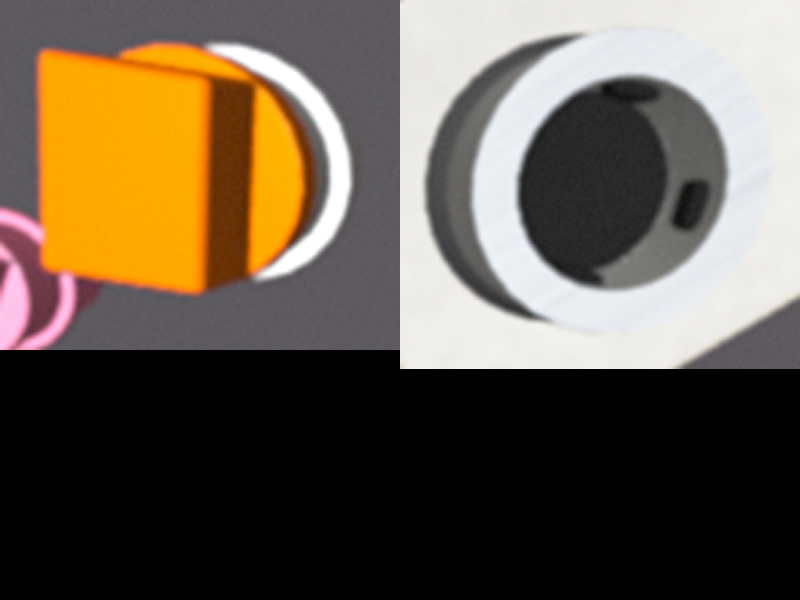

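Run:
```python
from h import *
d=np.load("pics/wrist2.npz");im,K,R,t=d["im"],d["K"],d["R"],d["t"]
T=np.load("pics/top0.npz");S=np.load("pics/scene0.npz")
def rr(D,uv):return ray(D["K"],D["R"],D["t"],uv)
g=cv2.cvtColor(im,cv2.COLOR_BGR2GRAY)
def mouth(g,x0,x1,y0,y1,thr=175):
    b=np.zeros_like(g);b[y0:y1,x0:x1]=(g[y0:y1,x0:x1]<thr)*255
    return b
b=mouth(g,395,480,85,172)
cs=[c for c in cv2.findContours(b,cv2.RETR_EXTERNAL,cv2.CHAIN_APPROX_NONE)[0] if len(c)>60]
for c in cs:
    e=cv2.fitEllipse(c);print("ellipse",e)
    P=np.array([onz(K,R,t,q,.108)[:2] for q in c.reshape(-1,2)])
    A=np.c_[2*P,np.ones(len(P))];s=np.linalg.lstsq(A,(P**2).sum(1),rcond=None)[0];print("circle",s[:2],np.sqrt(s[2]+s[:2]@s[:2]))
    ew=e[0]
# top view cradle mouth
gt=cv2.cvtColor(T["im"],cv2.COLOR_BGR2GRAY)
for thr in(120,150):
    b=mouth(gt,262,294,205,237,thr)
    for c in cv2.findContours(b,cv2.RETR_EXTERNAL,cv2.CHAIN_APPROX_NONE)[0]:
        if len(c)>25:
            e=cv2.fitEllipse(c);print("top",thr,e,tri([rr(d,ew),rr(T,e[0])]))
# jar bar
q=np.array([[117.6,105.6],[168.6,114],[165.9,177.6],[117.6,170.4]])
m=cv2.inRange(im,(0,120,225),(90,200,255));m[:,:105]=0;m[:,175:]=0;m[:95]=0;m[195:]=0
m=cv2.morphologyEx(m,cv2.MORPH_OPEN,np.ones((3,3)))
for z in(.117,.122):
    W=np.array([onz(K,R,t,p,z)[:2] for p in q]);print(z,"sides mm",[1e3*np.linalg.norm(W[i]-W[(i+1)%4]) .round(4) for i in range(4)],"ctr",W.mean(0),"dirs",[np.degrees(np.arctan2(*(W[(i+1)%4]-W[i])[::-1])).round(1) for i in range(4)])
# bar top quad in top view
h=cv2.cvtColor(T["im"],cv2.COLOR_BGR2HSV);cv2.imwrite("pics/ct.png",np.hstack([cv2.resize(T["im"][222:272,355:405],(390,390),interpolation=cv2.INTER_CUBIC),cv2.resize(S["im"][160:215,230:285],(390,390),interpolation=cv2.INTER_CUBIC)]))
# knob at wrist1
e=np.load("pics/wrist1.npz");k=cv2.inRange(cv2.cvtColor(e["im"],cv2.COLOR_BGR2HSV),(0,180,90),(6,255,255));k[240:]=0
mo=cv2.moments(k,True);uv=(mo["m10"]/mo["m00"],mo["m01"]/mo["m00"]);print("knob",uv,tri([rr(e,uv),rr(T,(215.5,243.6)),rr(S,(412.6,143.4))]))
```

```text
ellipse ((436.71527099609375, 128.9014129638672), (64.91242218017578, 71.85379791259766), 39.36002731323242)
circle [0.53274139 0.07316329] 0.03456876988055486
ellipse ((402.044677734375, 92.6092758178711), (11.611140251159668, 27.849895477294922), 46.67543029785156)
circle [0.49020497 0.05014144] 0.010014733131903987
top 120 ((288.0157165527344, 231.6245574951172), (9.268810272216797, 11.654608726501465), 63.87857437133789) (array([0.48913407, 0.03648198, 0.15544522]), [np.float64(0.001955255679913966), np.float64(0.001955255679913907)])
top 120 ((276.645751953125, 218.95062255859375), (22.411035537719727, 23.378488540649414), 78.87340545654297) (array([0.50448404, 0.04773397, 0.17952452]), [np.float64(0.024687768179659137), np.float64(0.024687768179659116)])
top 150 ((288.44268798828125, 231.86717224121094), (8.745620727539062, 12.333587646484375), 52.207401275634766) (array([0.48869774, 0.03560547, 0.1571713 ]), [np.float64(0.0013396195851188022), np.float64(0.0013396195851188113)])
top 150 ((276.5846252441406, 218.7714385986328), (23.06325340270996, 23.72465705871582), 71.26895141601562) (array([0.50462666, 0.04758805, 0.18078583]), [np.float64(0.024907187535922), np.float64(0.02490718753592201)])
0.117 sides mm [np.float64(49.8), np.float64(64.60000000000001), np.float64(49.8), np.float64(65.0)] ctr [ 0.4537985  -0.21620715] dirs [np.float64(63.2), np.float64(-27.6), np.float64(-116.4), np.float64(152.4)]
0.122 sides mm [np.float64(49.0), np.float64(63.5), np.float64(48.9), np.float64(63.9)] ctr [ 0.4544329  -0.21326028] dirs [np.float64(63.2), np.float64(-27.6), np.float64(-116.4), np.float64(152.4)]
knob (389.4810924369748, 187.7016806722689) (array([0.46199878, 0.23470664, 0.14538691]), [np.float64(0.000903250174113356), np.float64(0.0009565852326641819), np.float64(0.0002423293411930519)])
```

View pics/ct.png

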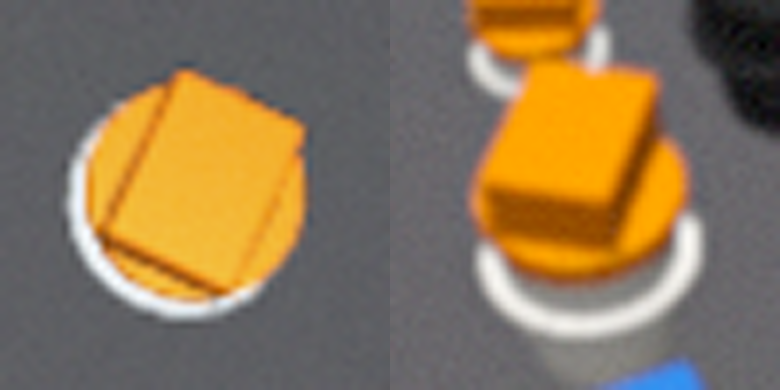

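The top crop shows the bar quad at (182,72), (304,128), (230,290), (102,232) in crop pixels. In the scene crop, after subtracting 390 from x, it is (145,62), (265,72), (222,205), (98,190). Next I'll triangulate the bar and redo the cradle, because the ellipse variable was overwritten last time.

Run:
```python
from h import *
d=np.load("pics/wrist2.npz");T=np.load("pics/top0.npz");S=np.load("pics/scene0.npz")
def rr(D,uv):return ray(D["K"],D["R"],D["t"],uv)
print("cradle",tri([rr(d,(436.7,128.7)),rr(T,(276.6,218.9))]))
print("cradle->top",proj(T["K"],T["R"],T["t"],[.5327,.0732,.108]),"scene",proj(S["K"],S["R"],S["t"],[.5327,.0732,.108]))
w=np.array([[117.6,105.6],[168.6,114],[165.9,177.6],[117.6,170.4]])-.35
a=np.array([[102,232],[182,72],[304,128],[230,290]])/7.8+[354.56,221.56]
s=np.array([[265,72],[222,205],[98,190],[145,62]])/7.09+[229.57,159.57]
for k in range(4):  # correspondence by best residual
    for nm,set_ in(("top",a),("scene",s)):
        X=[tri([rr(d,w[i]),rr(D,set_[(i*sg+k)%4])]) for i in range(4) for D in[T if nm=="top" else S] for sg in[1]]
        X2=[tri([rr(d,w[i]),rr(T if nm=="top" else S,set_[(k-i)%4])]) for i in range(4)]
        for q in(X,X2):
            r=max(max(x[1]) for x in q)
            if r<.006:P=np.array([x[0] for x in q]);print(nm,k,"res",round(r,4),"ctr",P.mean(0).round(4),"z",P[:,2].round(3))
```

```text
cradle (array([0.53221296, 0.07251217, 0.1115201 ]), [np.float64(0.0010577180566296233), np.float64(0.0010577180566295114)])
cradle->top [276.54521812 219.30977033] scene [366.23976987 181.31385786]
top 0 res 0.0055 ctr [ 0.4556 -0.2171  0.1052] z [0.198 0.013 0.013 0.198]
top 3 res 0.0008 ctr [ 0.4545 -0.2138  0.1218] z [0.122 0.122 0.12  0.123]
scene 3 res 0.0029 ctr [ 0.4547 -0.2125  0.1219] z [0.122 0.125 0.121 0.12 ]
```

Emit:
{"fn": "servo_tool", "kwargs": {"deltas": [0, 0, 0, 4.75, 93, 0, 0, 0, 4.75, 93, 2, -14, 4, 0, 93, 3.5, -28, 8, 0, 93, 3.5, -28, 8, 0, 93, 3.5, -28, 8, 0, 93, 3.5, -28, 8, 0, 93, 3.5, -28, 8, 0, 93, 2, -20, 6, 0, 93, 1.5, -13, 4, 0, 93, 0, 0, 0, 0, 93]}}

```text
time: 3.08
ee_pos: [0.4469, -0.1941, 0.2013]
eef_rot: [[-0.898, 0.44, -0.011], [0.44, 0.898, 0.007], [0.013, 0.001, -1.0]]
wrist_force: [0.8, 1.1, -0.1]
opening: 0.0927
```

```bash
cat > go.py <<'E'
from h import *
import sys
# usage: go.py x y z [ydir_deg] -> remaining delta in tool axes (mm, deg)
s=arm.sense();R=np.array(s["eef_rot"]);a=list(map(float,sys.argv[1:]))
print("t",round(s["time"],2),"p",np.round(s["ee_pos"],4),"open",s["opening"],"F",np.round(s["wrist_force"],1),"T",np.round(s["torque"],2),"q6",np.round(s["q"][5],1))
yd=np.degrees(np.arctan2(R[1,1],R[0,1]));print("ydir",yd.round(2),"tilt",np.round(R[:2,2],4))
if len(a)>=3:print("tool delta mm",(1e3*R.T@(np.array(a[:3])-s["ee_pos"])).round(1), "roll",(yd-a[3]) if len(a)>3 else "")
E
python3 go.py .4545 -.2135 .093 62.8
```

```text
t 3.08 p [ 0.4469 -0.1941  0.2013] open 0.09265458096063427 F [ 0.8  1.1 -0.1] T [-0.02 -0.05  0.01] q6 -100.4
ydir 63.87 tilt [-0.0107  0.0067]
tool delta mm [-16.7 -14.2 108.1] roll 1.065640523639793
```

Emit:
{"fn": "servo_tool", "kwargs": {"deltas": [-8, -7, 5, 0.6, 93, -8, -7, 10, 0.5, 93, -1, -0.5, 10, 0, 93, 0, 0, 5, 0, 93, 0, 0, 0, 0, 93]}}

```text
time: 3.5
ee_pos: [0.4585, -0.211, 0.1693]
eef_rot: [[-0.89, 0.455, -0.008], [0.455, 0.89, 0.007], [0.01, 0.003, -1.0]]
wrist_force: [-1.1, 0.2, 0.4]
opening: 0.0927
```

```bash
python3 go.py .4545 -.2135 .093 62.8
```

```text
t 3.5 p [ 0.4585 -0.211   0.1693] open 0.09272879947255568 F [-1.1  0.2  0.4] T [-0.02 -0.04 -0.  ] q6 -100.4
ydir 62.93 tilt [-0.0076  0.007 ]
tool delta mm [ 1.7 -4.2 76.4] roll 0.12679753061668464
```

Emit:
{"fn": "servo_tool", "kwargs": {"deltas": [0.5, -2, 10, 0, 93, 0.5, -1, 14, 0, 93, 0.5, -0.5, 14, 0, 93, 0, -0.5, 14, 0, 93, 0, 0, 12, 0, 93, 0, 0, 6, 0, 93, 0, 0, 3, 0, 93, 0, 0, 0, 0, 93]}}

```text
time: 4.17
ee_pos: [0.4569, -0.2092, 0.0918]
eef_rot: [[-0.893, 0.45, -0.009], [0.45, 0.893, 0.01], [0.012, 0.005, -1.0]]
wrist_force: [0.2, 0.1, -0.3]
opening: 0.0929
```

```bash
python3 go.py .4545 -.2135 .093 62.8
```

```text
t 4.17 p [ 0.4569 -0.2092  0.0918] open 0.0929403926278344 F [ 0.2  0.1 -0.3] T [-0.01  0.02  0.03] q6 -100.8
ydir 63.26 tilt [-0.0088  0.0097]
tool delta mm [ 0.3 -4.9 -1.2] roll 0.457993097620232
```

Emit:
{"fn": "servo_tool", "kwargs": {"deltas": [0, -3, -0.5, 0.3, 93, 0, -2, -0.5, 0.2, 93, 0, 0, 0, 0, 70, 0, 0, 0, 0, 45, 0, 0, 0, 0, 40, 0, 0, 0, 0, 40, 0, 0, 0, 0, 40, 0, 0, 0, 0, 40, 0, 0, 0, 0, 40, 0, 0, 0, 0, 40], "grip_force": 55}}

```text
time: 5.0
ee_pos: [0.4566, -0.2155, 0.0963]
eef_rot: [[-0.889, 0.458, -0.004], [0.458, 0.889, 0.006], [0.006, 0.003, -1.0]]
wrist_force: [0.1, 0.3, -0.9]
opening: 0.0501
```

```bash
python3 go.py .4545 -.2135 .093 62.8
```

```text
t 5.0 p [ 0.4566 -0.2155  0.0963] open 0.05010867859644775 F [ 0.1  0.3 -0.9] T [-0.02 -0.02 -0.08] q6 -100.8
ydir 62.72 tilt [-0.0038  0.0059]
tool delta mm [2.7 0.8 3.3] roll -0.08316129477009326
```

Emit:
{"fn": "servo_tool", "kwargs": {"deltas": [0, 0, -5, 0, 40, 0, 0, -12, 0, 40, 0, 0, -16, 0, 40, 0, 0, -18, 0, 40, 0, 0, -18, 0, 40, 0, 0, -18, 0, 40, 0, 0, -18, 0, 40, 0, 0, -18, 0, 40, 0, 0, -16, 0, 40, 0, 0, -8, 0, 40, 0, 0, 0, 0, 40]}}

```text
time: 5.92
ee_pos: [0.4528, -0.2127, 0.2459]
eef_rot: [[-0.889, 0.458, -0.018], [0.458, 0.889, 0.017], [0.023, 0.007, -1.0]]
wrist_force: [0.7, 0.1, -2.7]
opening: 0.0498
```

```bash
python3 go.py .5325 .073 .25
```

```text
t 5.92 p [ 0.4528 -0.2127  0.2459] open 0.049821926672663636 F [ 0.7  0.1 -2.7] T [-0.03 -0.07 -0.04] q6 -100.8
ydir 62.74 tilt [-0.0175  0.0166]
tool delta mm [ 60.  290.5  -0.7] roll
```

Emit:
{"fn": "servo_tool", "kwargs": {"deltas": [2, 10, 0, 0, 40, 4, 20, 0, 0, 40, 6, 30, 0, 0, 40, 6, 30, 0, 0, 40, 6, 30, 0, 0, 40, 6, 30, 0, 0, 40, 6, 30, 0, 0, 40, 6, 30, 0, 0, 40, 6, 30, 0, 0, 40, 6, 28, 0, 0, 40, 4, 15, 0, 0, 40, 0, 0, 0, 0, 40]}}

```text
time: 6.92
ee_pos: [0.5257, 0.0867, 0.2328]
eef_rot: [[-0.885, 0.464, -0.043], [0.463, 0.886, 0.027], [0.051, 0.004, -0.999]]
wrist_force: [-0.1, -0.9, -3.3]
opening: 0.0498
```

```bash
python3 go.py .5325 .073 .25
python3 - <<'E'
from h import *
for n in("scene","top","wrist"):
    im,K,R,t=cam(n);cv2.imwrite(f"pics/{n}3.png",im);s=arm.sense()
    np.savez(f"pics/{n}3.npz",im=im,K=K,R=R,t=t,p=s["ee_pos"],r=s["eef_rot"])
S=cv2.imread("pics/scene3.png")[60:230,290:460];T=cv2.imread("pics/top3.png")[150:290,190:330]
cv2.imwrite("pics/c3.png",np.hstack([cv2.resize(S,(400,400),interpolation=cv2.INTER_CUBIC),cv2.resize(T,(400,400),interpolation=cv2.INTER_CUBIC)]))
E
```

```text
t 6.92 p [0.5257 0.0867 0.2328] open 0.04983665367927643 F [-0.1 -0.9 -3.3] T [-0.06 -0.06  0.03] q6 -66.3
ydir 62.38 tilt [-0.0434  0.0272]
tool delta mm [-11.5  -8.9 -17.8] roll
```

View pics/c3.png

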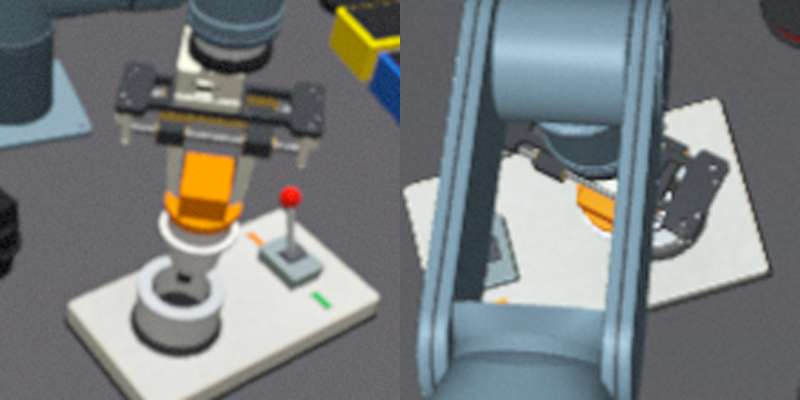

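View pics/wrist3.png

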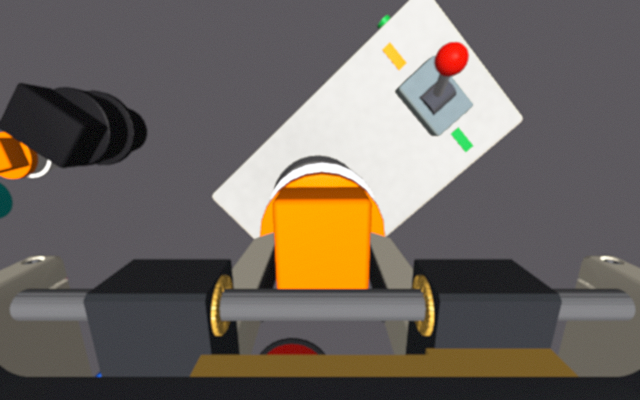

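Scene crop: the jar is held above the cradle, slightly off to the lever side. The tilt has grown to about 0.05 rad, so I'll check how it changes when the arm idles under load.

Emit:
{"fn": "servo_tool", "kwargs": {"deltas": [0, 0, 0, 0, 40, 0, 0, 0, 0, 40, 0, 0, 0, 0, 40, 0, 0, 0, 0, 40, 0, 0, 0, 0, 40, 0, 0, 0, 0, 40]}}

```text
time: 7.57
ee_pos: [0.5247, 0.0778, 0.2326]
eef_rot: [[-0.88, 0.472, -0.044], [0.471, 0.882, 0.024], [0.05, -0.0, -0.999]]
wrist_force: [-0.2, 0.2, -3.0]
opening: 0.0498
```

```bash
python3 go.py .5325 .073 .25;  python3 go.py .5325 .073 .25; python3 -c "
from h import *
print(arm.sense()['q'],arm.sense()['effort'],arm.sense()['joint_velocities'])"
```

```text
t 7.57 p [0.5247 0.0778 0.2326] open 0.04977434881478925 F [-0.2  0.2 -3. ] T [-0.08 -0.08 -0.02] q6 -66.5
ydir 61.83 tilt [-0.0445  0.0237]
tool delta mm [ -8.3  -0.6 -17.9] roll 
t 7.57 p [0.5247 0.0778 0.2326] open 0.04977434881478925 F [-0.2  0.2 -3. ] T [-0.08 -0.08 -0.02] q6 -66.5
ydir 61.83 tilt [-0.0445  0.0237]
tool delta mm [ -8.3  -0.6 -17.9] roll 
[ -4.43747766  13.84626299  87.33004547   1.16728455  81.47368227
 -66.46785387] [ 4.09167178e-02 -4.42301488e+01 -2.95522964e+01  1.50921489e-01
  4.06142771e-01  8.98959252e-05] [-0.67859388 -0.14478623  0.00439529 -0.03430938  0.02871009  0.01942129]
```

Run:
```python
from h import *
d=np.load("pics/wrist3.npz");im=d["im"];K,R,t=d["K"],d["R"],d["t"]
r=d["r"];p=d["p"]
print(im[175:215:1,322].tolist())
def tool(uv,z):
    o,dd=ray(K,R,t,uv);o=r.T@(o-p);dd=r.T@dd;return (1e3*(o+dd*(z-o[2])/dd[2])).round(1)
for v in range(183,206,3):print(v,tool((322,v),-.0257),tool((322,v),.0083))
for v in (160,165,170,175):print("flange?",v,tool((322,v),.0443))
```

```text
[[25, 168, 253], [32, 189, 255], [22, 188, 254], [13, 184, 254], [19, 186, 254], [10, 185, 254], [14, 183, 254], [20, 185, 254], [13, 185, 254], [14, 185, 254], [17, 180, 255], [6, 152, 250], [0, 107, 203], [0, 69, 149], [1, 67, 144], [1, 69, 147], [1, 69, 148], [0, 70, 151], [5, 72, 153], [0, 70, 151], [2, 73, 153], [0, 71, 152], [1, 74, 158], [0, 84, 180], [0, 107, 227], [0, 127, 250], [0, 143, 254], [0, 152, 254], [0, 157, 253], [0, 162, 253], [0, 170, 254], [0, 172, 254], [0, 173, 254], [0, 171, 254], [0, 171, 254], [0, 171, 254], [0, 171, 254], [0, 171, 254], [0, 169, 254], [0, 170, 254]]
183 [ 45.2   0.1 -25.7] [38.2  0.1  8.3]
186 [ 43.7   0.1 -25.7] [36.3  0.1  8.3]
189 [ 42.2   0.1 -25.7] [34.5  0.1  8.3]
192 [ 40.7   0.1 -25.7] [32.6  0.1  8.3]
195 [ 39.2   0.1 -25.7] [30.8  0.1  8.3]
198 [ 37.7   0.1 -25.7] [28.9  0.1  8.3]
201 [ 36.1   0.1 -25.7] [27.   0.1  8.3]
204 [ 34.6   0.1 -25.7] [25.1  0.1  8.3]
flange? 160 [47.4  0.1 44.3]
flange? 165 [43.8  0.1 44.3]
flange? 170 [40.3  0.1 44.3]
flange? 175 [36.6  0.1 44.3]
```

Emit:
{"fn": "servo_tool", "kwargs": {"deltas": [-3, 0, 0, 0, 40, -3, 0, 0, 0, 40, -3, 0, 0, 0, 40, -3, 0, 0, 0, 40, -3, 0, 0, 0, 40, 0, 0, 0, 0, 40, 0, 0, 0, 0, 40]}}

```text
time: 8.15
ee_pos: [0.54, 0.0691, 0.232]
eef_rot: [[-0.88, 0.473, -0.043], [0.473, 0.881, 0.023], [0.049, 0.0, -0.999]]
wrist_force: [0.2, -0.8, -2.4]
opening: 0.0495
```

```bash
python3 go.py .5377 .0702 .21; python3 go.py
```

```text
t 8.15 p [0.54   0.0691 0.232 ] open 0.04951704873081227 F [ 0.2 -0.8 -2.4] T [-0.06 -0.09 -0.02] q6 -67.2
ydir 61.76 tilt [-0.0434  0.0235]
tool delta mm [ 1.4 -0.2 22.1] roll 
t 8.15 p [0.54   0.0691 0.232 ] open 0.04951704873081227 F [ 0.2 -0.8 -2.4] T [-0.06 -0.09 -0.02] q6 -67.2
ydir 61.76 tilt [-0.0434  0.0235]
```

Emit:
{"fn": "servo_tool", "kwargs": {"deltas": [0, 0, -5, 0, 40, 0, 0, -6, 0, 40, 0, 0, -6, 0, 40, 0, 0, -6, 0, 40, 0, 0, -6, 0, 40, 0, 0, -6, 0, 40, 0, 0, -6, 0, 40, 0, 0, -6, 0, 40, 0, 0, -6, 0, 40, 0, 0, -6, 0, 40, 0, 0, -6, 0, 40, 0, 0, 0, 0, 40]}}

```text
time: 9.15
ee_pos: [0.5432, 0.0679, 0.3057]
eef_rot: [[-0.88, 0.473, -0.041], [0.472, 0.881, 0.023], [0.047, 0.001, -0.999]]
wrist_force: [0.7, 0.2, -2.6]
opening: 0.0499
```

```bash
python3 go.py .5377 .0702 .232
```

```text
t 9.15 p [0.5432 0.0679 0.3057] open 0.04985826832338549 F [ 0.7  0.2 -2.6] T [-0.03 -0.09  0.02] q6 -67.1
ydir 61.8 tilt [-0.0408  0.0233]
tool delta mm [ 2.5 -0.6 73.9] roll
```

Emit:
{"fn": "servo_tool", "kwargs": {"deltas": [0, 0, 25, 0, 40, 0, 0, 25, 0, 40, 0, 0, 3, 0, 40, 0, 0, 0, 0, 40, 0, 0, 0, 0, 40]}}

```text
time: 9.57
ee_pos: [0.5421, 0.069, 0.2536]
eef_rot: [[-0.88, 0.473, -0.037], [0.472, 0.881, 0.023], [0.044, 0.003, -0.999]]
wrist_force: [-0.2, 0.2, -3.0]
opening: 0.0499
```

```bash
python3 go.py .5377 .0702 .232
```

```text
t 9.57 p [0.5421 0.069  0.2536] open 0.04986204132975981 F [-0.2  0.2 -3. ] T [-0.08 -0.07 -0.06] q6 -67.2
ydir 61.8 tilt [-0.0374  0.023 ]
tool delta mm [ 3.5 -1.  21.8] roll
```

Emit:
{"fn": "servo_tool", "kwargs": {"deltas": [30, 0, 0, 0, 40, 30, 0, 0, 0, 40, 30, 0, 0, 0, 40, 0, 0, 0, 0, 40, 0, 0, 0, 0, 40]}}

```text
time: 9.98
ee_pos: [0.4633, 0.1118, 0.2621]
eef_rot: [[-0.88, 0.475, -0.031], [0.474, 0.88, 0.023], [0.038, 0.005, -0.999]]
wrist_force: [0.6, -0.9, -3.1]
opening: 0.0495
```

```bash
python3 go.py .5377 .0702 .232
```

```text
t 9.98 p [0.4633 0.1118 0.2621] open 0.04954876479142388 F [ 0.6 -0.9 -3.1] T [-0.03 -0.06 -0.05] q6 -62.7
ydir 61.67 tilt [-0.0312  0.0229]
tool delta mm [-86.3  -1.5  26.8] roll
```

Emit:
{"fn": "servo_tool", "kwargs": {"deltas": [-5, 0, 0, 0, 40, -7.5, 0, 0, 0, 40, -7.5, 0, 0, 0, 40, -7.5, 0, 0, 0, 40, -7.5, 0, 0, 0, 40, -7.5, 0, 0, 0, 40, -7.5, 0, 0, 0, 40, -7.5, 0, 0, 0, 40, -7.5, 0, 0, 0, 40, -7.5, 0, 0, 0, 40, -7.5, 0, 0, 0, 40, -5, 0, 0, 0, 40]}}

```text
time: 10.98
ee_pos: [0.551, 0.0643, 0.2599]
eef_rot: [[-0.878, 0.477, -0.028], [0.477, 0.879, 0.022], [0.035, 0.006, -0.999]]
wrist_force: [0.0, 0.5, -3.5]
opening: 0.0497
```

Emit:
{"fn": "servo_tool", "kwargs": {"deltas": [0, 0, -5, 0, 40, 0, 0, -7, 0, 40, 0, 0, -7, 0, 40, 0, 0, -7, 0, 40, 0, 0, -7, 0, 40, 0, 0, -7, 0, 40, 0, 0, -7, 0, 40, 0, 0, -7, 0, 40, 0, 0, -7, 0, 40, 0, 0, -7, 0, 40, 0, 0, -4, 0, 40, 0, 0, 0, 0, 40]}}

```text
time: 11.98
ee_pos: [0.5533, 0.0631, 0.3422]
eef_rot: [[-0.879, 0.476, -0.024], [0.476, 0.879, 0.022], [0.032, 0.008, -0.999]]
wrist_force: [-0.3, 0.0, -2.9]
opening: 0.05
```

Emit:
{"fn": "servo_tool", "kwargs": {"deltas": [0, 0, 28, 0, 40, 0, 0, 28, 0, 40, 0, 0, 24, 0, 40, 0, 0, 0, 0, 40, 0, 0, 0, 0, 40]}}

```text
time: 12.4
ee_pos: [0.5525, 0.0647, 0.2617]
eef_rot: [[-0.879, 0.476, -0.02], [0.476, 0.879, 0.022], [0.028, 0.01, -1.0]]
wrist_force: [-0.0, 0.1, -2.3]
opening: 0.0497
```

```bash
python3 go.py .5377 .0702 .232
```

```text
t 12.4 p [0.5525 0.0647 0.2617] open 0.04967143114755228 F [-0.   0.1 -2.3] T [-0.06 -0.02 -0.03] q6 -67.3
ydir 61.55 tilt [-0.0195  0.0217]
tool delta mm [14.8 -2.5 30.1] roll
```

Emit:
{"fn": "servo_tool", "kwargs": {"deltas": [3, -0.5, 0, 0, 40, 4, -0.5, 0, 0, 40, 4, -0.5, 3, 0, 40, 4, -0.5, 6, 0, 40, 2, -0.5, 6, 0, 40, 0, 0, 6, 0, 40, 0, 0, 6, 0, 40, 0, 0, 6, 0, 40, 0, 0, 5, 0, 40, 0, 0, 2, 0, 40, 0, 0, 0, 0, 40]}}

```text
time: 13.32
ee_pos: [0.5361, 0.072, 0.2236]
eef_rot: [[-0.879, 0.476, -0.012], [0.476, 0.879, 0.021], [0.021, 0.013, -1.0]]
wrist_force: [0.0, 0.7, -2.4]
opening: 0.0498
```

```bash
python3 go.py .5364 .0703 .16
python3 - <<'E'
from h import *
s=arm.sense();r=np.array(s["eef_rot"]);p=np.array(s["ee_pos"])
for n in("scene",):
    im,K,R,t=cam(n);cv2.imwrite(f"pics/{n}4.png",im);np.savez(f"pics/{n}4.npz",im=im,K=K,R=R,t=t)
    # annotate expected foot, flange, and cradle rim centres/circles
    im=cv2.resize(im,None,fx=1,fy=1).copy()
    def circ(c,a,b,rad):return np.array([proj(K,R,t,c+rad*(np.cos(u)*a+np.sin(u)*b)) for u in np.linspace(0,6.3,40)])
    big=cv2.resize(im[100:240,290:450],None,fx=4,fy=4,interpolation=cv2.INTER_CUBIC)
    ov=big.copy();B=p+.0033*r[:,0]
    for c,a,b,rad in((B+.0963*r[:,2],r[:,0],r[:,1],.0285),(B+.0483*r[:,2],r[:,0],r[:,1],.042),(np.array([.5325,.073,.108]),np.eye(3)[0],np.eye(3)[1],.05),(np.array([.5325,.073,.108]),np.eye(3)[0],np.eye(3)[1],.035)):
        q=((circ(c,a,b,rad)-[290,100]+.5)*4).astype(np.int32);cv2.polylines(ov,[q],True,(0,255,0) if rad in(.05,.035) else (255,0,255),1)
    cv2.imwrite("pics/c4.png",ov)
E
```

```text
t 13.32 p [0.5361 0.072  0.2236] open 0.04981005757467781 F [ 0.   0.7 -2.4] T [-0.05  0.01  0.08] q6 -66.8
ydir 61.57 tilt [-0.0121  0.021 ]
tool delta mm [-2.4 -2.2 63.5] roll
```

View pics/c4.png

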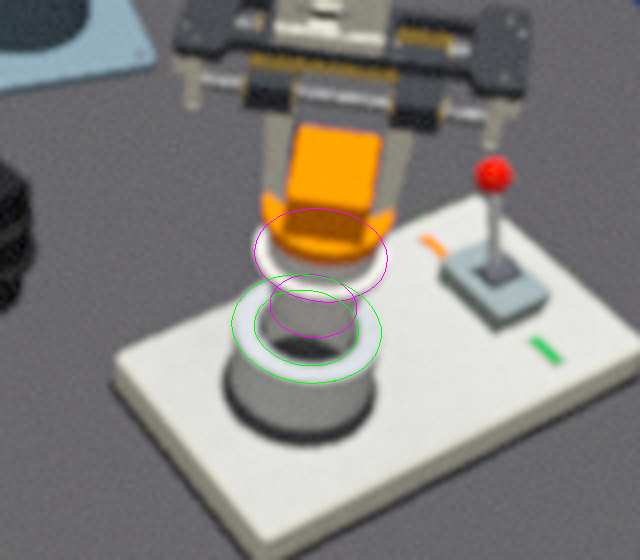

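Overlay on the scene view: the predicted flange and foot ellipses match the held jar, and the rim ellipses match the cradle, so the jar is centred. Descending.

Emit:
{"fn": "servo_tool", "kwargs": {"deltas": [-0.8, -1, 2, 0, 40, -0.8, -1.2, 4, 0, 40, 0, 0, 5, 0, 40, 0, 0, 5, 0, 40, 0, 0, 5, 0, 40, 0, 0, 5, 0, 40, 0, 0, 4, 0, 40, 0, 0, 2, 0, 40, 0, 0, 0, 0, 40]}}

```text
time: 14.12
ee_pos: [0.5367, 0.0694, 0.1884]
eef_rot: [[-0.879, 0.476, -0.011], [0.476, 0.879, 0.021], [0.02, 0.013, -1.0]]
wrist_force: [0.9, 0.2, -3.2]
opening: 0.0497
```

```bash
python3 go.py .536 .0703 .16
```

```text
t 14.12 p [0.5367 0.0694 0.1884] open 0.0497345372772197 F [ 0.9  0.2 -3.2] T [-0.1   0.01  0.01] q6 -67.1
ydir 61.54 tilt [-0.0114  0.0209]
tool delta mm [ 0.5  0.  28.4] roll
```

Emit:
{"fn": "servo_tool", "kwargs": {"deltas": [0, 0, 3, 0, 40, 0, 0, 3, 0, 40, 0, 0, 2, 0, 40, 0, 0, 1, 0, 40, 0, 0, 0.5, 6, 40, 0, 0, 0.5, 6, 40, 0, 0, 0.5, 6, 40, 0, 0, 0.5, -6, 40, 0, 0, 0.5, -6, 40, 0, 0, 0.5, -6, 40, 0, 0, 0.5, -6, 40, 0, 0, 0.5, -6, 40], "grip_force": 60}}

```text
time: 15.12
ee_pos: [0.5366, 0.0711, 0.1757]
eef_rot: [[-0.958, 0.286, -0.01], [0.286, 0.958, 0.023], [0.016, 0.019, -1.0]]
wrist_force: [-1.6, 1.6, -0.6]
opening: 0.0497
```

```bash
python3 go.py .536 .0703 .16
```

```text
t 15.12 p [0.5366 0.0711 0.1757] open 0.04969590192993446 F [-1.6  1.6 -0.6] T [ 0.16  0.26 -0.32] q6 -78.9
ydir 73.37 tilt [-0.0101  0.023 ]
tool delta mm [ 0.1 -1.2 15.7] roll
```

Emit:
{"fn": "servo_tool", "kwargs": {"deltas": [0, -0.5, 0.5, 6, 40, 0, -0.5, 0.5, 6, 40, 0, 0, 0.5, 6, 40, 0, 0, 0.5, 6, 40, 0, 0, 0.5, -6, 40, 0, 0, 0.5, -6, 40, 0, 0, 0.5, -6, 40, 0, 0, 0.5, -6, 40, 0, 0, 0.5, 6, 40, 0, 0, 0.5, 6, 40, 0, 0, 0.5, 6, 40, 0, 0, 0.5, 6, 40]}}

```text
time: 16.12
ee_pos: [0.5359, 0.0703, 0.1751]
eef_rot: [[-0.76, 0.649, -0.006], [0.649, 0.76, 0.021], [0.019, 0.012, -1.0]]
wrist_force: [-1.9, -0.2, 0.8]
opening: 0.0498
```

```bash
python3 go.py .536 .0703 .16
```

```text
t 16.12 p [0.5359 0.0703 0.1751] open 0.04980380662477497 F [-1.9 -0.2  0.8] T [-0.12  0.51  0.44] q6 -55.1
ydir 49.5 tilt [-0.0065  0.0211]
tool delta mm [-0.4 -0.1 15.1] roll
```

Emit:
{"fn": "servo_tool", "kwargs": {"deltas": [0, 0, 1.2, -6, 40, 0, 0, 1.2, -6, 40, 0, 0, 1.2, -6, 40, 0, 0, 1.2, -6, 40, 0, 0, 1.2, 6, 40, 0, 0, 1.2, 6, 40, 0, 0, 1.2, 6, 40, 0, 0, 1.2, 6, 40]}}

```text
time: 16.78
ee_pos: [0.536, 0.0706, 0.1722]
eef_rot: [[-0.761, 0.648, -0.001], [0.648, 0.761, 0.02], [0.014, 0.014, -1.0]]
wrist_force: [-3.2, -0.2, 3.9]
opening: 0.0494
```

```bash
python3 go.py .536 .0703 .16
```

```text
t 16.78 p [0.536  0.0706 0.1722] open 0.049381691843126616 F [-3.2 -0.2  3.9] T [-0.11  0.63  0.56] q6 -55.1
ydir 49.58 tilt [-0.0015  0.0198]
tool delta mm [-0.3 -0.4 12.1] roll
```

Emit:
{"fn": "servo_tool", "kwargs": {"deltas": [0, 0, 1.4, -6, 40, 0, 0, 1.4, -6, 40, 0, 0, 1.4, -6, 40, 0, 0, 1.4, -6, 40, 0, 0, 1.4, 6, 40, 0, 0, 1.4, 6, 40, 0, 0, 1.4, 6, 40, 0, 0, 1.4, 6, 40]}}

```text
time: 17.45
ee_pos: [0.5361, 0.0709, 0.169]
eef_rot: [[-0.762, 0.647, 0.004], [0.647, 0.762, 0.018], [0.009, 0.017, -1.0]]
wrist_force: [-2.6, -0.6, 4.0]
opening: 0.0499
```

```bash
python3 go.py .536 .0703 .16
```

```text
t 17.45 p [0.5361 0.0709 0.169 ] open 0.04987634067266555 F [-2.6 -0.6  4. ] T [-0.17  0.82  0.62] q6 -55.1
ydir 49.66 tilt [0.0043 0.0183]
tool delta mm [-0.3 -0.7  9. ] roll
```

Emit:
{"fn": "servo_tool", "kwargs": {"deltas": [0, 0, 1.4, -6, 40, 0, 0, 1.4, -6, 40, 0, 0, 1.4, -6, 40, 0, 0, 1.4, -6, 40, 0, 0, 1.4, 6, 40, 0, 0, 1.4, 6, 40, 0, 0, 1.4, 6, 40, 0, 0, 1.4, 6, 40, 0, 0, 1.4, -6, 40, 0, 0, 1.4, -6, 40, 0, 0, 1.4, -6, 40, 0, 0, 1.4, -6, 40]}}

```text
time: 18.45
ee_pos: [0.5356, 0.071, 0.1619]
eef_rot: [[-0.959, 0.282, 0.01], [0.282, 0.959, 0.017], [-0.005, 0.019, -1.0]]
wrist_force: [-2.2, 2.4, 0.9]
opening: 0.05
```

```bash
python3 go.py .536 .0703 .16
```

```text
t 18.45 p [0.5356 0.071  0.1619] open 0.049967983357084904 F [-2.2  2.4  0.9] T [ 0.39  0.56 -0.74] q6 -79.0
ydir 73.64 tilt [0.0101 0.0168]
tool delta mm [-0.6 -0.6  1.9] roll
```

Emit:
{"fn": "servo_tool", "kwargs": {"deltas": [0, 0, 1.4, 6, 40, 0, 0, 1.4, 6, 40, 0, 0, 1.4, 6, 40, 0, 0, 1.4, 6, 40, 0, 0, 1.4, -6, 40, 0, 0, 1.4, -6, 40]}}

```text
time: 18.95
ee_pos: [0.5355, 0.0717, 0.159]
eef_rot: [[-0.878, 0.479, 0.013], [0.479, 0.878, 0.016], [-0.004, 0.02, -1.0]]
wrist_force: [-2.7, 0.5, 7.2]
opening: 0.0493
```

```bash
python3 go.py .536 .0703 .16
```

```text
t 18.95 p [0.5355 0.0717 0.159 ] open 0.04928703767690144 F [-2.7  0.5  7.2] T [ 0.11  0.96 -0.87] q6 -66.6
ydir 61.38 tilt [0.0129 0.0157]
tool delta mm [-1.1 -0.9 -1. ] roll
```

Emit:
{"fn": "servo_tool", "kwargs": {"deltas": [0, 0, 1, -6, 40, 0, 0, 1, -6, 40, 0, 0, 1, 6, 40, 0, 0, 1, 6, 40, 0, 0, 1, 6, 40, 0, 0, 1, 6, 40]}}

```text
time: 19.45
ee_pos: [0.5359, 0.0712, 0.1602]
eef_rot: [[-0.766, 0.642, 0.018], [0.643, 0.766, 0.013], [-0.005, 0.021, -1.0]]
wrist_force: [-3.0, -0.2, 4.4]
opening: 0.0496
```

```bash
python3 go.py .536 .0703 .16
```

```text
t 19.45 p [0.5359 0.0712 0.1602] open 0.04962549108148624 F [-3.  -0.2  4.4] T [-0.16  0.97  0.87] q6 -55.1
ydir 50.02 tilt [0.0177 0.0126]
tool delta mm [-0.7 -0.6  0.2] roll
```

Run:
```python
from h import *
im,K,R,t=cam("scene");cv2.imwrite("pics/scene5.png",im)
cv2.imwrite("pics/c5.png",cv2.resize(im[130:230,310:420],(660,600),interpolation=cv2.INTER_CUBIC))
```

```text
(no output)
```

View pics/c5.png

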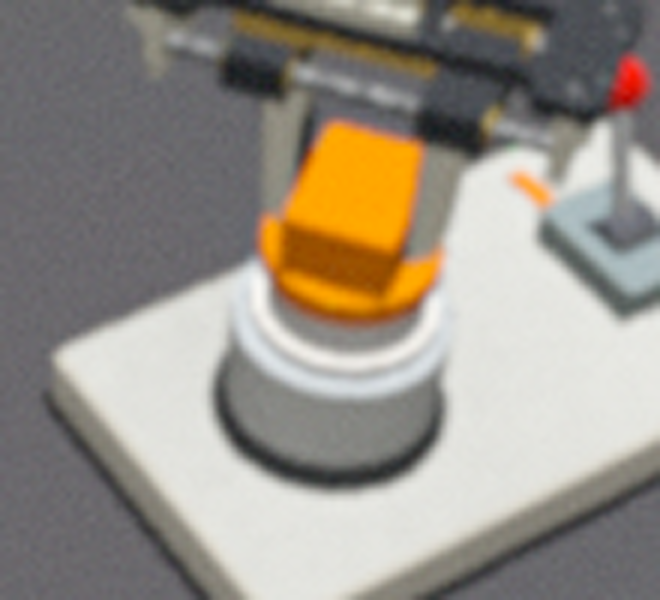

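Emit:
{"fn": "servo_tool", "kwargs": {"deltas": [0, 0, 1.4, -6, 40, 0, 0, 1.5, -6, 40, 0, 0, 1.5, -6, 40, 0, 0, 1.5, -6, 40, 0, 0, 1.5, 6, 40, 0, 0, 1.5, 6, 40, 0, 0, 1.5, 6, 40, 0, 0, 1.5, 6, 40]}}

```text
time: 20.17
ee_pos: [0.5359, 0.0712, 0.1576]
eef_rot: [[-0.78, 0.625, 0.022], [0.625, 0.78, 0.011], [-0.01, 0.023, -1.0]]
wrist_force: [-3.3, -0.5, 8.5]
opening: 0.0494
```

```bash
python3 go.py .536 .0703 .16
```

```text
t 20.17 p [0.5359 0.0712 0.1576] open 0.04935969670862337 F [-3.3 -0.5  8.5] T [-0.12  1.51  0.87] q6 -56.4
ydir 51.31 tilt [0.0224 0.0114]
tool delta mm [-0.7 -0.6 -2.4] roll
```

The jar's height relative to the cradle (TCP height plus the inferred cradle press) has stayed at 0.162 over the last four readings while the force varied. That points to a hard stop, and the crop shows the flange on the rim. Unload, then release.

Emit:
{"fn": "servo_tool", "kwargs": {"deltas": [0, 0, -1, 0, 40, 0, 0, -1, 0, 40, 0, 0, -0.5, 0, 40, 0, 0, 0, 0, 40, 0, 0, 0, 0, 40]}}

```text
time: 20.58
ee_pos: [0.5354, 0.0714, 0.1617]
eef_rot: [[-0.78, 0.625, 0.022], [0.625, 0.78, 0.012], [-0.01, 0.023, -1.0]]
wrist_force: [-1.3, 0.8, 2.2]
opening: 0.0495
```

```bash
python3 go.py .536 .0703 .16
```

```text
t 20.58 p [0.5354 0.0714 0.1617] open 0.049538756796254864 F [-1.3  0.8  2.2] T [-0.1   0.71 -0.57] q6 -56.4
ydir 51.32 tilt [0.0225 0.0121]
tool delta mm [-1.2 -0.5  1.7] roll
```

Emit:
{"fn": "servo_tool", "kwargs": {"deltas": [0, 0, 0, 0, 60, 0, 0, 0, 0, 75, 0, 0, 0, 0, 90, 0, 0, 0, 0, 93, 0, 0, 0, 0, 93, 0, 0, 0, 0, 93, 0, 0, -2, 0, 93, 0, 0, -5, 0, 93, 0, 0, -10, 0, 93, 0, 0, -10, 0, 93, 0, 0, -10, 0, 93, 0, 0, 0, 0, 93]}}

```text
time: 21.58
ee_pos: [0.5374, 0.0704, 0.2039]
eef_rot: [[-0.783, 0.621, 0.029], [0.622, 0.783, 0.011], [-0.016, 0.027, -1.0]]
wrist_force: [0.1, 0.7, 0.5]
opening: 0.0929
```

Emit:
{"fn": "servo_tool", "kwargs": {"deltas": [0, 0, -10, 0, 93, 0, 0, -12, 0, 93, 0, 0, -12, 0, 93, 0, 0, -12, 0, 93, 0, 0, -12, 0, 93, 0, 0, -8, 0, 93, 0, 0, 0, 0, 93]}}

```text
time: 22.17
ee_pos: [0.5352, 0.0696, 0.278]
eef_rot: [[-0.783, 0.621, 0.033], [0.622, 0.783, 0.01], [-0.019, 0.029, -0.999]]
wrist_force: [0.3, -0.2, -0.1]
opening: 0.093
```

```bash
python3 go.py .536 .0703 .16
python3 - <<'E'
from h import *
for n in("scene","wrist","top"):
    im,K,R,t=cam(n);cv2.imwrite(f"pics/{n}6.png",im);np.savez(f"pics/{n}6.npz",im=im,K=K,R=R,t=t)
    print(n,proj(K,R,t,[.5325,.073,.18]),proj(K,R,t,[.46,.235,.143]))
S=np.load("pics/scene6.npz")["im"][100:230,300:450];W=np.load("pics/wrist6.npz")["im"]
cv2.imwrite("pics/c6.png",np.vstack([cv2.resize(S,(400,300)),cv2.resize(W,(400,250))]))
E
```

```text
t 22.17 p [0.5352 0.0696 0.278 ] open 0.09296836312697689 F [ 0.3 -0.2 -0.1] T [-0.03 -0.04 -0.04] q6 -56.6
ydir 51.58 tilt [0.0328 0.0105]
tool delta mm [  2.   -2.3 118. ] roll 
scene [369.31365074 161.75775524] [412.15274082 143.64862435]
wrist [320.88361804 196.81770666] [411.1143241  15.8104646]
top [273.98943153 214.9645452 ] [215.48458025 244.78443825]
```

View pics/c6.png

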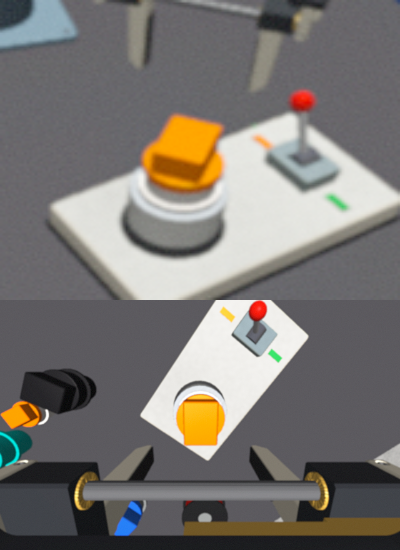

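The composite shows the jar standing upright in the cradle with its flange on the rim, the gripper clear, and the lever still on the orange side. Before swinging the lever I'll check the seated height numerically.

Run:
```python
from h import *
D={n:np.load(f"pics/{n}6.npz") for n in("wrist","scene")}
for n,(x0,x1,y0,y1) in(("wrist",(260,380,130,250)),("scene",(345,395,135,195))):
    im=cv2.resize(D[n]["im"][y0:y1,x0:x1],None,fx=4,fy=4,interpolation=cv2.INTER_CUBIC)
    h=cv2.cvtColor(im,cv2.COLOR_BGR2HSV);m=cv2.inRange(h,(5,150,60),(28,255,255))
    hue=h[...,0][m>0];v=h[...,2][m>0];g=im[...,1][m>0]
    print(n,m.sum()//255,"hue",np.bincount(hue,minlength=28)[5:28],"G",np.histogram(g,bins=12,range=(40,220))[0])
    lab=im.reshape(-1,3).astype(np.float32)[m.ravel()>0]
    _,k,c=cv2.kmeans(lab,3,None,(3,50,.5),4,cv2.KMEANS_PP_CENTERS)
    L=np.zeros(m.size,np.uint8);L[m.ravel()>0]=k.ravel()+1;L=L.reshape(m.shape)
    for i in range(3):
        b=cv2.morphologyEx((L==i+1).astype(np.uint8)*255,cv2.MORPH_OPEN,np.ones((9,9)))
        cs=cv2.findContours(b,cv2.RETR_EXTERNAL,cv2.CHAIN_APPROX_NONE)[0]
        if not cs:continue
        q=max(cs,key=cv2.contourArea);p=cv2.approxPolyDP(q,.05*cv2.arcLength(q,True),True).reshape(-1,2)
        print(c[i].round(),cv2.contourArea(q),((p+.5)/4-.5+[x0,y0]).round(1).tolist())
```

```text
wrist 79972 hue [    0     0     0    13    37    50   112   190  1146  2070  1303  1872
  2694  3035  3111 13584 27314 22229  1197    15     0     0     0] G [    0  1089  1000   645   644   586  2394  4382 18758 37764 11729   981]
[ 33. 187. 253.] 14158.5 [[296.1, 188.6], [343.6, 177.9], [345.9, 166.1], [295.4, 165.1]]
[  6.  82. 169.] 3071.5 [[295.4, 160.4], [344.9, 162.4]]
[  2. 173. 253.] 67371.5 [[293.4, 162.9], [295.6, 229.9], [344.6, 230.4], [347.9, 163.4]]
scene 11960 hue [   0    0    0    0    5   35  119  173  199  240 1322 1671 1014 1136
 2895 3151    0    0    0    0    0    0    0] G [   0    0 1999  918  660  764 1028 1430 5139   22    0    0]
[  2. 163. 252.] 4918.0 [[364.6, 150.9], [356.4, 165.4], [375.1, 169.6], [381.4, 154.6]]
[  5.  84. 160.] 2163.0 [[357.1, 167.4], [357.1, 173.9], [371.6, 178.1], [376.1, 171.1]]
```

Run:
```python
from h import *
D={n:np.load(f"pics/{n}6.npz") for n in("wrist","scene")}
def rr(n,uv):d=D[n];return ray(d["K"],d["R"],d["t"],uv)
w=[[293.4,162.9],[295.6,229.9],[344.6,230.4],[347.9,163.4]];s=[[364.6,150.9],[356.4,165.4],[375.1,169.6],[381.4,154.6]]
for k in range(4):
    X=[tri([rr("wrist",w[i]),rr("scene",s[(i+k)%4])]) for i in range(4)]
    P=np.array([x[0] for x in X]);print(k,max(max(x[1]) for x in X).round(4),P.mean(0).round(4),P[:,2].round(4))
d=D["wrist"]
for z in(.183,.186,.189):
    W=np.array([onz(d["K"],d["R"],d["t"],p,z) for p in w]);print(z,[1e3*np.linalg.norm(W[i]-W[(i+1)%4]).round(4) for i in range(4)],W.mean(0))
```

```text
0 0.0008 [0.5315 0.0729 0.1854] [0.1823 0.1849 0.1882 0.186 ]
1 0.023 [0.5293 0.0726 0.1845] [0.1324 0.1864 0.2255 0.1936]
2 0.0321 [0.5291 0.0745 0.1845] [0.1335 0.2253 0.2293 0.1497]
3 0.0227 [0.5311 0.0749 0.185 ] [0.1837 0.2239 0.1934 0.1392]
0.183 [np.float64(63.0), np.float64(46.1), np.float64(63.4), np.float64(47.9)] [0.53224918 0.07258852 0.183     ]
0.186 [np.float64(62.300000000000004), np.float64(45.5), np.float64(62.6), np.float64(47.4)] [0.5315506  0.07305424 0.186     ]
0.189 [np.float64(61.5), np.float64(45.0), np.float64(61.9), np.float64(46.800000000000004)] [0.53085202 0.07351996 0.189     ]
```

The seated jar's bar top triangulates to z = 0.1854, against 0.186 expected at home, and it is centred within about 1 mm. Now the lever: roll so that tool y is across the push direction, and close the fingers.

Emit:
{"fn": "servo_tool", "kwargs": {"deltas": [0, 0, 0, -6.6, 60, 0, 0, 0, -6.6, 30, 0, 0, 0, -6.6, 0, 0, 0, 0, -6.6, 0, 0, 0, 0, -6.6, 0, 0, 0, 0, -6.6, 0, 0, 0, 0, -6.6, 0, 0, 0, 0, -6.6, 0, 0, 0, 0, 0, 0], "grip_force": 20}}

```text
time: 23.07
ee_pos: [0.5292, 0.0701, 0.2651]
eef_rot: [[-0.957, -0.291, 0.01], [-0.291, 0.957, 0.012], [-0.013, 0.009, -1.0]]
wrist_force: [0.0, 0.2, -0.3]
opening: 0.0375
```

```bash
python3 go.py .410 .222 .24 104.5
```

```text
t 23.07 p [0.5292 0.0701 0.2651] open 0.037536335968355074 F [ 0.   0.2 -0.3] T [ 0.07 -0.06 -0.  ] q6 -112.0
ydir 106.9 tilt [0.0102 0.0124]
tool delta mm [ 70.2 179.8  25.7] roll 2.402836223771317
```

Emit:
{"fn": "servo_tool", "kwargs": {"deltas": [4, 8, 0, 1, 0, 6, 15, 0, 1, 0, 6, 16, 0, 0, 0, 6, 16, 0, 0, 0, 6, 16, 0, 0, 0, 6, 16, 0, 0, 0, 6, 16, 0, 0, 0, 6, 16, 0, 0, 0, 6, 16, 0, 0, 0, 6, 16, 0, 0, 0, 6, 16, 0, 0, 0, 4, 8, 0, 0, 0]}}

```text
time: 24.07
ee_pos: [0.4091, 0.2325, 0.2593]
eef_rot: [[-0.981, -0.195, -0.005], [-0.195, 0.981, 0.013], [0.002, 0.014, -1.0]]
wrist_force: [0.3, -0.7, -0.4]
opening: 0.0006
```

```bash
python3 go.py .410 .222 .128 104.5
```

```text
t 24.07 p [0.4091 0.2325 0.2593] open 0.0005604189936014676 F [ 0.3 -0.7 -0.4] T [-0.    0.04  0.01] q6 -86.0
ydir 101.24 tilt [-0.0051  0.0132]
tool delta mm [  0.8 -12.3 131.1] roll -3.256691216655341
```

Emit:
{"fn": "servo_tool", "kwargs": {"deltas": [0, -5, 6, -1.6, 0, 0, -5, 10, -1.6, 0, 0, -2, 13, 0, 0, 0, 0, 14, 0, 0, 0, 0, 14, 0, 0, 0, 0, 14, 0, 0, 0, 0, 14, 0, 0, 0, 0, 14, 0, 0, 0, 0, 14, 0, 0, 0, 0, 12, 0, 0, 0, 0, 4, 0, 0, 0, 0, 0, 0, 0]}}

```text
time: 25.07
ee_pos: [0.3983, 0.228, 0.1222]
eef_rot: [[-0.979, -0.204, -0.012], [-0.204, 0.979, 0.015], [0.009, 0.017, -1.0]]
wrist_force: [0.4, -0.3, 0.5]
opening: 0.0004
```

```bash
python3 go.py .410 .222 .128 104.5; python3 go.py .504 .2463 .128
```

```text
t 25.07 p [0.3983 0.228  0.1222] open 0.00044291715265639954 F [ 0.4 -0.3  0.5] T [0.   0.06 0.06] q6 -87.3
ydir 101.78 tilt [-0.0121  0.0145]
tool delta mm [-10.2  -8.2  -6. ] roll -2.724976241208779
t 25.07 p [0.3983 0.228  0.1222] open 0.00044291715265639954 F [ 0.4 -0.3  0.5] T [0.   0.06 0.06] q6 -87.3
ydir 101.78 tilt [-0.0121  0.0145]
tool delta mm [-107.2   -3.6   -6.8] roll
```

Emit:
{"fn": "servo_tool", "kwargs": {"deltas": [-4, -3, -2, -1.4, 0, -8, -3, -2, -1.3, 0, -9, 0, -1, 0, 0, -9, 0, 0, 0, 0, -9, 0, 0, 0, 0, -9, 0, 0, 0, 0, -9, 0, 0, 0, 0, -9, 0, 0, 0, 0, -9, 0, 0, 0, 0, -8, 0, 0, 0, 0, -6, 0, 0, 0, 0, -4, 0, 0, 0, 0]}}

```text
time: 26.07
ee_pos: [0.4956, 0.2476, 0.1277]
eef_rot: [[-0.971, -0.24, -0.014], [-0.24, 0.971, 0.015], [0.01, 0.018, -1.0]]
wrist_force: [-1.6, 0.2, -0.9]
opening: 0.0004
```

```bash
python3 go.py .504 .2463 .128 104.5
```

```text
t 26.07 p [0.4956 0.2476 0.1277] open 0.0003996999399010935 F [-1.6  0.2 -0.9] T [-0.04  0.18  0.  ] q6 -90.0
ydir 103.88 tilt [-0.0144  0.0149]
tool delta mm [-7.8 -3.3 -0.5] roll -0.6230690405403578
```

Pushing the lever with about 1.6 N. Continuing until the end stop shows in the force.

Emit:
{"fn": "servo_tool", "kwargs": {"deltas": [-3, 0, 0, 0, 0, -3, 0, 0, 0, 0, -3, 0, 0, 0, 0, -3, 0, 0, 0, 0, -3, 0, 0, 0, 0]}}

```text
time: 26.48
ee_pos: [0.5028, 0.2492, 0.1261]
eef_rot: [[-0.97, -0.24, -0.034], [-0.241, 0.971, 0.009], [0.031, 0.017, -0.999]]
wrist_force: [-10.5, -4.3, 7.9]
opening: 0.0003
```

```bash
python3 go.py .504 .2463 .128 104.5
```

```text
t 26.48 p [0.5028 0.2492 0.1261] open 0.0003225391509894402 F [-10.5  -4.3   7.9] T [-0.52  1.63 -0.02] q6 -90.0
ydir 103.91 tilt [-0.0337  0.0088]
tool delta mm [-0.5 -3.1 -2. ] roll -0.5890183401072875
```

Emit:
{"fn": "servo_tool", "kwargs": {"deltas": [3, 0, 0, 0, 0, 6, 0, 0, 0, 0, 10, 0, 0, 0, 0, 10, 0, 0, 0, 0, 10, 0, 0, 0, 0, 10, 0, 0, 0, 0, 10, 0, 0, 0, 0, 8, 0, 0, 0, 0, 4, 0, 0, 0, 0, 0, 0, 0, 0, 0]}}

```text
time: 27.32
ee_pos: [0.4266, 0.2304, 0.1295]
eef_rot: [[-0.97, -0.241, -0.029], [-0.241, 0.97, 0.01], [0.026, 0.017, -1.0]]
wrist_force: [0.4, 0.5, 0.4]
opening: 0.0005
```

Emit:
{"fn": "servo_tool", "kwargs": {"deltas": [0, 0, -6, 0, 0, 0, 0, -12, 0, 0, 0, 0, -14, 0, 0, 0, 0, -14, 0, 0, 0, 0, -14, 0, 0, 0, 0, -14, 0, 0, 0, 0, -14, 0, 0, 0, 0, -14, 0, 0, 0, 0, -14, 0, 0, 0, 0, -12, 0, 0, 0, 0, -6, 0, 0, 0, 0, 0, 0, 0]}}

```text
time: 28.32
ee_pos: [0.4355, 0.2297, 0.2752]
eef_rot: [[-0.971, -0.24, -0.021], [-0.24, 0.971, 0.012], [0.017, 0.017, -1.0]]
wrist_force: [0.9, 0.2, -0.3]
opening: 0.0006
```

```bash
python3 go.py
python3 - <<'E'
from h import *
r=[];
for n in("scene","top","wrist"):
    im,K,R,t=cam(n);cv2.imwrite(f"pics/{n}7.png",im)
    print(n,"knob@locked",proj(K,R,t,[.524,.251,.137]).round(1))
    k=cv2.inRange(cv2.cvtColor(im,cv2.COLOR_BGR2HSV),(0,180,90),(6,255,255));c=proj(K,R,t,[.524,.251,.137])
    N,l,s,ce=cv2.connectedComponentsWithStats(k)
    b=[i for i in range(1,N) if s[i,4]>20 and np.linalg.norm(ce[i]-c)<40]
    for i in b:print("  red",ce[i].round(1),s[i,4]);r.append(ray(K,R,t,ce[i]))
    if n=="scene":S=im
if len(r)>1:print("knob",tri(r))
cv2.imwrite("pics/c7.png",cv2.resize(S[90:310,160:460],(750,550),interpolation=cv2.INTER_CUBIC))
E
```

```text
t 28.32 p [0.4355 0.2297 0.2752] open 0.0005744890284511981 F [ 0.9  0.2 -0.3] T [ 0.11 -0.01 -0.01] q6 -89.9
ydir 103.87 tilt [-0.0209  0.012 ]
scene knob@locked [427.3 159.3]
  red [428.4 158.5] 52
top knob@locked [210.7 221.9]
  red [210.4 221.2] 48
wrist knob@locked [319.9 275. ]
  red [322.1 276.7] 51
knob (array([0.52477664, 0.25265064, 0.13963199]), [np.float64(0.0006242238027517849), np.float64(0.0015359498822183364), np.float64(0.0010803546108097417)])
```

View pics/c7.png

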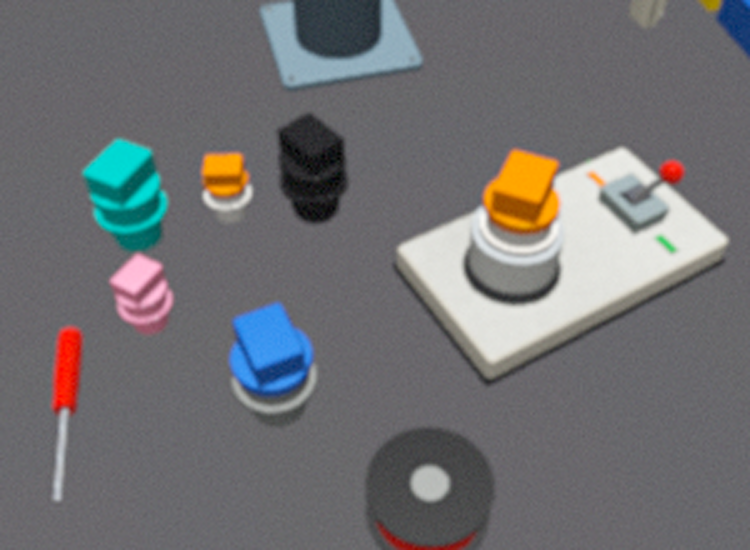

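The last view shows the knob on the green side at its predicted locked spot, the jar upright in the cradle, the bystanders in place and the gripper clear.

```bash
python3 -c "
from station import arm
print(arm.hand_in())"
```

```text
the job is handed in; nothing more can be done
None
```

I loaded the orange-lidded jar into the cradle, swung the lever over to the locked side, backed the gripper clear and handed in at about 28 s of the 72 s. The hand-in gives no verdict, so the results below are from my own checks.

- **Jar height:** after release, the top of the grip bar triangulated to 0.1854 m, against 0.186 m expected when home. It was centred within about 1 mm of the cradle. While twisting, the jar stopped moving relative to the cradle although the push varied, which fits the flange resting on the rim.
- **Cradle:** the highest reading was about 12 N on it, which is about 5 mm of travel. Force was only read at the end of each move call.
- **Lever:** the force rose to about 11 N at the end stop. The knob then triangulated to (0.525, 0.253, 0.140) m, within about 3 mm of its computed locked position.
- **Bystanders:** by eye, the spare jar, spool and screwdriver were where they started in the last scene picture. I did not measure them.

Three things went less cleanly:

- **Tool tilt:** fast moves tilted the tool by up to 0.05 rad. I brought it down to about 0.02 rad before inserting the jar.
- **Rim height:** my readings disagreed by a few mm. Triangulation gave 0.1115 m, the apparent mouth size suggested nearer 0.104 m, and the text says 0.108 m. I relied on the hard stop and the bar height instead.
- **Grip height:** I gripped the jar about 3 mm higher than planned, and it held.

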